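Slide the snack slate out over the block's edge

ROBOT

A 7-joint arm with a two-finger parallel gripper is mounted at the origin on the work surface. World frame = base frame: x ahead of the robot, y to its left, z up, the work surface at z = 0. Lengths are in m, angles in rad, forces in N, time in s.
With the tool pointing down it reaches from about 0.425 to 0.925 m from the base axis. Payload 6.8 kg.
Tool frame: the origin (TCP) lies on the centre line of the jaws, within the pads' length; the fingertips stand 17 mm ahead of it and the grasp point (between the pads) lies 2 mm behind it; z points along the fingers, x is the direction in which the jaws open and shut, and the axes are right-handed (so a half turn about z gives the same grasp; the last joint's range is limited). The gripper opens to 85 mm and grips with 20 to 120 N. Pads are 22 mm wide; open, the fingers measure 114 mm over their backs; the gripper's body (76 mm by 85 mm) begins 54 mm behind the grasp point. The pads swing forward as they close: fully open they stand 13 mm farther back than shut.
Start: joints at [1.057, 0.477, 0.022, 1.555, -0.011, 1.109, -0.083], TCP at [0.266, -0.62, 0.248] pointing down, gripper open.
Joint ranges: [-2.96, 2.96], [-0.34, 2.1], [-1.41, 1.46], [0.24, 2.44], [-1.37, 4.51], [0.17, 1.92], [-2.96, 2.96]. Speed limits (rad/s): [2.39, 2.39, 3.14, 3.14, 3.14, 3.14, 3.14].

INTERFACE

Orientations are given as a rotation vector (axis times angle).
In Python, from bench import r gives the robot as it stands.
- The arm moves only by the tool arm_command, never from a script. Its argument "increments" is a list of rows, each a list of 3 entries, a list of its own where there are three numbers: the shift along the world's x, y, z in m, then the turn, a rotation vector about the world's x, y, z in rad, then the opening in per cent of the stroke, from 0 (shut) to 100 (fully open). A call has 1 to 10 rows; each row is the pose to reach, as a shift and turn from the pose commanded when the call began; what a row does not reach only later rows make up. A row lasts 1/10 s, in which the tool goes at most 50 mm and 8.59 degrees, less where a joint would pass 70% of its speed; a pose out of reach is approached as far as the arm can. A call with a gripper value outside its range is refused whole. The fingers move at their own pace and stop on an object; "newtons" is the grip in N (left out, the last holds). Time passes only in rows, so rows that repeat a pose let the fingers close. It gives the time, the measured TCP pose, the force and the opening at its end, in the units of the state.
- r.get_obs(): the state, without advancing time (a new reading comes with each control period).
- r.grab_frame(name): name is "scene" or "top" or "wrist"; returns the picture (420x560x3 uint8, blue, green, red); there is no depth.
- r.camera_model(name): a dict with "camera_matrix" (3x3 intrinsics, pixels), "camera_from_world" (4x4, takes a point from world to camera coordinates). Camera axes: x right, y down, z forward; pixel columns grow to the right and rows downward; lengths in m; the calibration is good to about 2 mm. A picture is of the moment at which its call begins: read the wrist's pose just before it. camera_model takes no time and is no camera call; for the wrist camera it gives the pose at the moment of the call.
- r.hand_in(): hands the job in, once; it reports no verdict.
The state is a dict: "clock": time; "joints": joint angles; "qvel": joint speeds; "tau": joint torques, N m; "tcp_pos": TCP position; "orientation": TCP orientation; "contact_force": force on the tool from outside, world axes, zero at the start; "moment": the same for the moment, N m; "grip_width": finger opening in m.
Only numpy, scipy, OpenCV 4.12 (cv2) and the standard library are available. Lean on these libraries where they do the work, as an engineer would, in place of code of your own. Each camera call takes 0.05 s, during which the arm holds its last target. There are 200 camera calls.

TASK

Push the slate board, with the white lidded snack cup standing on it, along the butcher block until its leading long side sticks out 30 mm past the block's edge on the robot's right, square with that edge and not over the block's other sides, so that someone can get their fingers under it. Push only the slate and keep it flat: slide it steadily without flicking, lifting or tipping it, and do not touch the cup, which must stay standing on the slate. Leave everything else where it is, and finish with the hand clear of everything.

Things in the scene. Friction and masses are not known exactly. Their poses are not given: they have to be found in the camera images.
- edge (a point): Middle of the top of the edge, on the robot's right, of the fixed light-wood butcher block: 340 mm long, 260 mm wide, flat top 45 mm above the counter (this point's height). The frame turns with the block: x points level outward over the edge (roughly world -y), y along the edge, z up. The block spans x -340 to 0 mm, y -130 to +130 mm in this frame.
- slate: Dark grey slate board lying loose and flat on the block, 120 mm (its x) by 160 mm (y) by 8 mm thick, about 0.4 kg; it stops as soon as it is not pushed. Origin: centre of its underside. x points roughly over the block's right-hand edge (at first up to 0.25 rad askew); its trailing long side is at x = -60 mm. It carries the snack cup.
- lead (a point): Middle of the upper rim of the slate's leading long side, 60 mm along x from the slate's centre, at its top face: its x in the frame of edge is the overhang (negative at the start).
- cup_served: White lidded plastic snack cup that stands on the slate near its middle, 56 mm in diameter at the lid, 58 mm high, about 0.11 kg, loose. Origin: centre of its underside. Not to be touched.
- cookie_jar: Bystander: closed glass cookie jar, 116 mm in diameter, 165 mm high, on the wooden turntable (fixed, round, 300 mm in diameter, 28 mm high) that stands beyond the block's other end, on the robot's left. Origin: centre of its underside.
- cup_spare: Bystander: second white lidded snack cup, same shape as the first, standing on the turntable. Origin: centre of its underside.
- spoon_cup: Bystander: stainless steel cup with spoons, 72 mm in diameter, 170 mm high with spoons, on the turntable. Origin: centre of its underside.
- timer: Bystander: red plastic kitchen timer with a turning knob, 72 mm in diameter, 56 mm high, on the counter close beside the turntable. Origin: centre of its underside.
- mug: Bystander: white ceramic mug, 80 mm in diameter, 90 mm high, on the counter to the right of the block. Origin: centre of its underside.
There are look-alikes about, which are no part of the job. There is more than one size of the slate; the one meant has the size given above.

How it is judged:
At the end, for the whole second after the job is handed in: Slate flat and still on the block, its leading side 30 mm (within 8) past the right-hand edge at its middle, square to 0.14 rad, within 58 mm of the block's centre line; snack cup upright, wholly on the slate; bystanders within 15 mm of their start (x of lead in the frame of edge between 0.022 and 0.038 m and y of slate in the frame of edge between -0.058 and 0.058 m and z of slate in the frame of edge between -0.003 and 0.003 m and angle between the x axis of slate and the x axis of edge, either way round below 0.14 rad and angle between slate's own z axis and vertical below 0.05 rad and linear speed of slate below 0.01 m/s and linear speed of cup_served below 0.02 m/s and x of cup_served in the frame of slate between -0.036 and 0.036 m and y of cup_served in the frame of slate between -0.056 and 0.056 m and z of cup_served in the frame of slate between 0.003 and 0.014 m and angle between cup_served's own z axis and vertical below 0.1 rad and distance of each of cookie_jar, cup_spare, spoon_cup, timer, mug from where it was at the start of the episode below 0.015 m); the robot touches nothing.
It fails at once if the slate is lifted, tipped or falls (z of slate in the frame of edge above 0.008 m or z of slate in the frame of edge below -0.008 m or angle between slate's own z axis and vertical above 0.12 rad).
It fails at once if the slate is flicked (faster than 0.3 m/s) (linear speed of slate above 0.3 m/s).
It fails at once if the robot touches the snack cup (contact force between any of the fingers, the arm and cup_served above 0.5 N).
It fails at once if the snack cup is tipped over or comes off the slate (angle between cup_served's own z axis and vertical above 0.3 rad or z of cup_served in the frame of slate above 0.03 m or z of cup_served in the frame of slate below -0.01 m).
It fails at once if a bystander is disturbed (distance of any of cookie_jar, cup_spare, spoon_cup, timer, mug from where it was at the start of the episode above 0.015 m).
It also fails if it takes over 40 s, if anything falls off the work surface, if the arm or the gripper's body presses on something with over 40 N, if the wrist force passes 120 N, or if a joint passes its speed limit or range.

## Working session

There is one attempt and no reset: what is moved stays moved. The work goes in short steps, Python scripts to look and compute and a tool call to move; the robot and the scene stay as the last step left them, time stands still between calls to the robot, and variables do not carry over. Pictures are saved under pics/ and viewed, about 8 in all and at most 12, crops included, and the job is handed in when it is done.

Besides the shell and the picture viewer there is one more tool, called after ">>>" as name(argument=value, ...) on one line, values as JSON. arm_command: Moves the arm, as the interface text tells. Its arguments: {"type":"object","properties":{"increments":{"type":"array","items":{"type":"array"}},"newtons":{"type":"number"}},"required":["increments"]}

```bash
mkdir -p pics
python3 - <<'E'
from bench import r
import cv2,numpy as np
print(r.get_obs())
for n in("scene","top"):
    im=r.grab_frame(n);cv2.imwrite(f"pics/{n}0.png",im)
    m=r.camera_model(n);print(n,np.round(m["camera_matrix"],1).tolist(),np.round(m["camera_from_world"],3).tolist())
a=np.hstack([cv2.imread("pics/scene0.png"),cv2.imread("pics/top0.png")])
E
```

```text
{'clock': 0.0, 'joints': array([ 1.05691247,  0.47780095,  0.02234573,  1.55644626, -0.01153574,
        1.10932756, -0.08312209]), 'qvel': array([-0.00046736, -0.00047232,  0.00043821, -0.00106387, -0.00033041,
        0.00065167, -0.00182067]), 'tau': array([ 8.84221263e-04, -5.96445358e+01,  1.60784896e+00, -2.81198269e+01,
        1.23232801e-02,  9.36555531e-03,  1.33321117e-05]), 'tcp_pos': array([ 0.26621812, -0.61966594,  0.24732743]), 'orientation': array([-2.62270781e+00,  1.72776630e+00,  2.52171911e-03]), 'contact_force': array([0.38560133, 0.35951048, 0.62649652]), 'moment': array([0.02069898, 0.03646711, 0.00138271]), 'grip_width': 0.08526519482161139}
scene [[461.8, 0.0, 273.5], [0.0, 461.8, 213.6], [0.0, 0.0, 1.0]] [[-0.786, 0.618, -0.003, 0.426], [0.482, 0.611, -0.628, -0.22], [-0.387, -0.495, -0.778, 1.694], [0.0, 0.0, 0.0, 1.0]]
top [[405.1, 0.0, 285.6], [0.0, 405.1, 210.6], [0.0, 0.0, 1.0]] [[-0.025, -0.999, 0.026, 0.021], [-0.994, 0.022, -0.109, 0.573], [0.108, -0.029, -0.994, 1.039], [0.0, 0.0, 0.0, 1.0]]
```

View pics/top0.png

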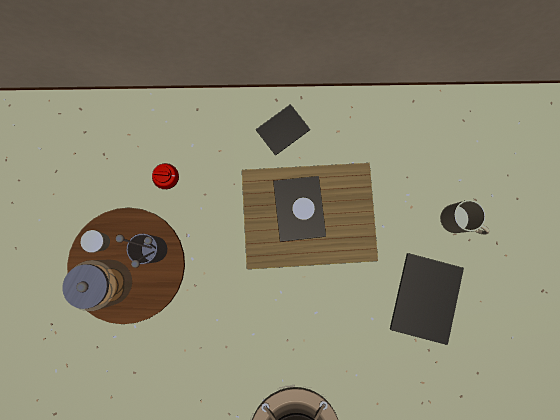

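View pics/scene0.png

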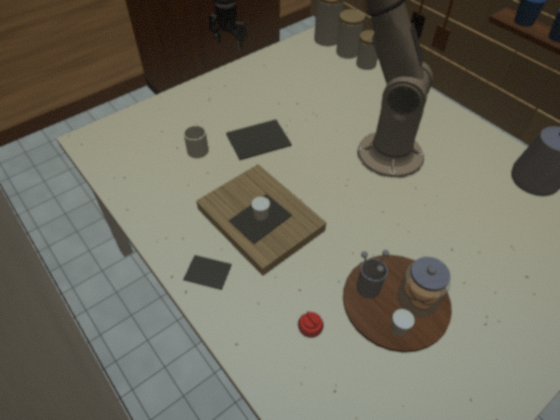

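The top view shows three dark boards:
- (283,130): on the counter, small.
- (427,298): on the counter, large.
- (300,209): on the block, with the cup at (303,208).

The one on the block is the one meant, since it lies on the block and carries the cup. I'll measure it and confirm with a crop.

```bash
cat > h.py <<'E'
from bench import r
import cv2,numpy as np
def ray(cam,uv,z):
    K=np.array(cam["camera_matrix"]);T=np.array(cam["camera_from_world"]);R,t=T[:3,:3],T[:3,3]
    uv=np.atleast_2d(uv).astype(float)
    d=np.c_[uv,np.ones(len(uv))]@np.linalg.inv(K).T@R
    c=-R.T@t
    return c[:2]+d[:,:2]*((z-c[2])/d[:,2])[:,None]
def rect(mask,cam,z,seed):
    """min-area rectangle, in world metres, of the blob nearest the seed pixel"""
    cs,_=cv2.findContours(mask,cv2.RETR_EXTERNAL,cv2.CHAIN_APPROX_NONE)
    cs=[c for c in cs if cv2.contourArea(c)>300]
    c=min(cs,key=lambda c:-cv2.pointPolygonTest(c,seed,True))
    p=cv2.convexHull(c)[:,0]
    w=ray(cam,p,z)
    (c0,s,a)=cv2.minAreaRect((w*1000).astype(np.float32))
    return np.array(c0)/1000,np.array(s),a
def measure(im,cam,sseed=(290,190),bseed=(300,208)):
    hsv=cv2.cvtColor(im,cv2.COLOR_BGR2HSV);S,V=hsv[...,1],hsv[...,2]
    dark=((V<90)&(S<90)).astype(np.uint8)
    wood=((S>70)&(V>90)&(hsv[...,0]<30)).astype(np.uint8)
    k=np.ones((3,3),np.uint8)
    dark=cv2.morphologyEx(dark,cv2.MORPH_OPEN,k)
    wood=cv2.morphologyEx(wood,cv2.MORPH_OPEN,k)
    return rect(dark,cam,.053,sseed),rect(wood,cam,.045,bseed)
E
python3 - <<'E'
from h import *
im=cv2.imread("pics/top0.png");cam=r.camera_model("top")
s,b=measure(im,cam);print("slate",s);print("block",b)
hsv=cv2.cvtColor(im,cv2.COLOR_BGR2HSV)
for p in[(285,190),(283,130),(427,298),(255,200),(200,350),(303,208)]:print(p,hsv[p[1],p[0]])
dark=((hsv[...,2]<90)&(hsv[...,1]<90)).astype(np.uint8)
for q in[(283,130),(427,298)]:print(q,rect(dark,cam,.008,q))
white=((hsv[...,1]<60)&(hsv[...,2]>150)).astype(np.uint8)
print("cup lid",rect(white,cam,.111,(303,208)))
cv2.imwrite("pics/crop.png",cv2.resize(im[90:350,230:480],None,fx=2.3,fy=2.3,interpolation=cv2.INTER_CUBIC))
E
```

```text
slate (array([ 0.57705029, -0.02703944]), array([159.30636597, 119.29981232]), 5.041112422943115)
block (array([ 0.55999463, -0.05236172]), array([260.1696167, 340.3848877]), 2.13356614112854)
(285, 190) [19 30 69]
(283, 130) [19 35 59]
(427, 298) [19 35 58]
(255, 200) [ 18 110 111]
(200, 350) [ 30  39 164]
(303, 208) [115  26 183]
(283, 130) (array([0.80158551, 0.00922462]), array([ 91.27823639, 123.01581573]), 35.877296447753906)
(427, 298) (array([ 0.33395645, -0.36216666]), array([158.34553528, 208.40365601]), 73.8587875366211)
cup lid (array([0.46898224, 0.00333032]), array([ 822.76098633, 1412.72094727]), 0.0017360402271151543)
```

View pics/crop.png

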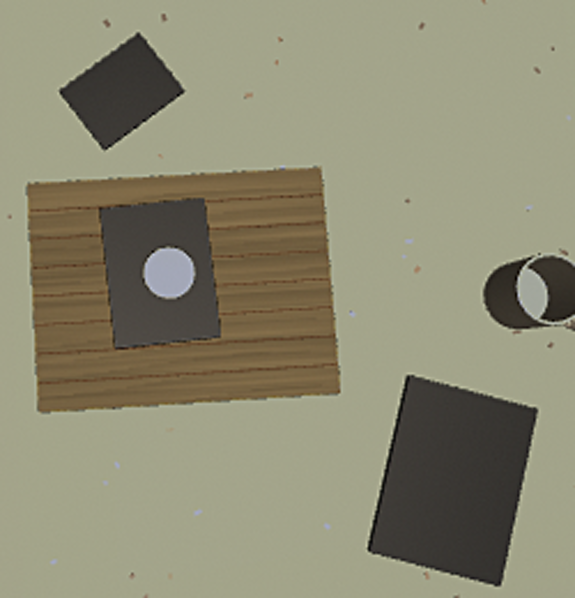

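The slate on the block measures 159 x 119 mm, so it is the right one. The look-alikes measure 91 x 123 and 158 x 208 mm. Next I need the cup position and the approach numbers.

Run:
```python
from h import *
from scipy.spatial.transform import Rotation as R
im=cv2.imread("pics/top0.png");cam=r.camera_model("top")
hsv=cv2.cvtColor(im,cv2.COLOR_BGR2HSV)
w=((hsv[...,0]>90)&(hsv[...,2]>120)).astype(np.uint8);m=np.zeros_like(w);m[180:240,275:330]=w[180:240,275:330]
cs,_=cv2.findContours(m,0,1);c=max(cs,key=cv2.contourArea)
lid=ray(cam,cv2.minEnclosingCircle(c)[0],.111)[0]
e=np.array([np.cos(np.radians(2.13)),np.sin(np.radians(2.13))]);o=np.array([e[1],-e[0]])
B=np.array([.56,-.0524]);S=np.array([.5771,-.0270]);so=np.array([np.sin(np.radians(5.04)),-np.cos(np.radians(5.04))])
print("lid",lid,"in slate frame x",(lid-S)@so,"y",(lid-S)@[-so[1],so[0]])
E=B+.17*o;print("lead x",(S+.06*so-E)@o,"slate y",(S-E)@e,"edge",E,"trail mid",S-.06*so)
R0=R.from_rotvec(r.get_obs()["orientation"]);M=R0.as_matrix();print(M.round(3))
p0=np.array([.2662,-.6197,.2473])
for sg in(1,-1):
    x=np.r_[sg*e,0];
    for th in (5,):
        t=np.radians(th);z=np.r_[o*np.sin(t),-np.cos(t)];y=np.cross(z,x)
        D=R.from_matrix(np.c_[x,y,z])*R0.inv();print(sg,D.as_rotvec().round(4))
tgt=S-.06*so-.045*o;print("target behind",tgt,"shift",tgt-p0[:2])
```

```text
lid [ 0.56998947 -0.03318541] in slate frame x 0.005536824246589769 y -0.007626432798070791
lead x -0.13482426481416396 slate y 0.018032225650184315 edge [ 0.56631838 -0.22228254] trail mid [0.57182893 0.03276802]
[[ 0.395 -0.919 -0.001]
 [-0.919 -0.395  0.001]
 [-0.002  0.    -1.   ]]
1 [-0.0792  0.0481  1.2015]
-1 [-0.0565 -0.0858 -1.9381]
target behind [0.57015642 0.07773692] shift [0.30395642 0.69743692]
```

>>> arm_command(increments=[[[0.019,0.044,0],[-0.005,0.003,0.075],50],[[0.038,0.087,0],[-0.01,0.006,0.15],50],[[0.057,0.131,0],[-0.015,0.009,0.225],50],[[0.076,0.174,0],[-0.02,0.012,0.3],50],[[0.095,0.218,0],[-0.025,0.015,0.375],50],[[0.114,0.262,0],[-0.03,0.018,0.45],50],[[0.133,0.305,0],[-0.035,0.021,0.525],50],[[0.152,0.349,0],[-0.04,0.024,0.6],50],[[0.171,0.392,0],[-0.045,0.027,0.675],50],[[0.19,0.436,0],[-0.05,0.03,0.75],50]])

```text
clock: 1.1
tcp_pos: [0.4566, -0.1825, 0.2483]
orientation: [3.019, -0.631, 0.004]
contact_force: [1.3, -1.4, 0.0]
grip_width: 0.0425
```

>>> arm_command(increments=[[[0.019,0.044,0],[-0.005,0.003,0.075],50],[[0.038,0.087,0],[-0.01,0.006,0.15],50],[[0.057,0.131,0],[-0.015,0.009,0.225],50],[[0.076,0.174,0],[-0.02,0.012,0.3],50],[[0.095,0.218,0],[-0.025,0.015,0.375],50],[[0.114,0.262,0],[-0.029,0.018,0.45],50],[[0.114,0.262,0],[-0.029,0.018,0.45],50],[[0.114,0.262,0],[-0.029,0.018,0.45],50]])

```text
clock: 1.9
tcp_pos: [0.5702, 0.079, 0.2477]
orientation: [3.055, 0.058, 0.004]
contact_force: [-0.2, -1.1, 0.4]
grip_width: 0.0429
```

Run:
```python
from h import *
from scipy.spatial.transform import Rotation as R
o=r.get_obs();print(o["clock"],o["tcp_pos"],o["contact_force"],o["grip_width"]);print(R.from_rotvec(o["orientation"]).as_matrix().round(3))
cv2.imwrite("pics/w1.png",r.grab_frame("wrist"))
```

```text
1.9 [0.57021151 0.0790323  0.24766176] [-0.17751663 -1.09742936  0.39926175] 0.042912789058663164
[[ 0.999  0.038  0.004]
 [ 0.038 -0.996 -0.086]
 [ 0.001  0.086 -0.996]]
```

View pics/w1.png

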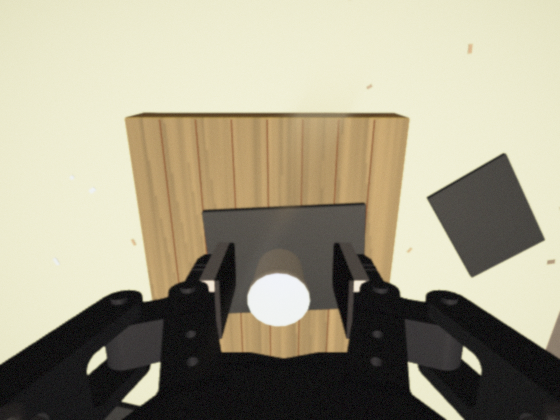

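The wrist view shows the slate ahead of the fingers, with its far side at row 207 and its near side at about row 312. The cup lid is at (278,300), and both fingers are behind the slate. I'll check where the camera sits, then descend and feel for the block.

Run:
```python
from h import *
T=np.array(r.camera_model("wrist")["camera_from_world"]);print("cam pos",-T[:3,:3].T@T[:3,3])
```

```text
cam pos [0.56714857 0.15360562 0.36785222]
```

>>> arm_command(increments=[[[0,0,-0.04],[0,0,0],50],[[0,0,-0.08],[0,0,0],50],[[0,0,-0.12],[0,0,0],50],[[0,0,-0.15],[0,0,0],50],[[0,0,-0.165],[0,0,0],50],[[0,0,-0.172],[0,0,0],50],[[0,0,-0.172],[0,0,0],50],[[0,0,-0.172],[0,0,0],50]])

```text
clock: 2.75
tcp_pos: [0.5715, 0.0778, 0.0778]
orientation: [3.055, 0.054, 0.009]
contact_force: [0.7, 0.9, -0.6]
grip_width: 0.0426
```

>>> arm_command(increments=[[[0,0,-0.003],[0,0,0],50],[[0,0,-0.006],[0,0,0],50],[[0,0,-0.008],[0,0,0],50],[[0,0,-0.009],[0,0,0],50],[[0,0,-0.01],[0,0,0],50],[[0,0,-0.01],[0,0,0],50]])

```text
clock: 3.35
tcp_pos: [0.5704, 0.0778, 0.0662]
orientation: [3.054, 0.055, 0.005]
contact_force: [0.2, 0.4, -0.5]
grip_width: 0.0424
```

>>> arm_command(increments=[[[0,0,-0.001],[0,0,0],50],[[0,0,-0.002],[0,0,0],50],[[0,0,-0.002],[0,0,0],50]])

```text
clock: 3.65
tcp_pos: [0.5704, 0.0778, 0.0642]
orientation: [3.054, 0.055, 0.005]
contact_force: [-0.0, -0.6, -0.9]
grip_width: 0.0424
```

No contact yet. I'll keep stepping down.

>>> arm_command(increments=[[[0,0,-0.001],[0,0,0],50],[[0,0,-0.002],[0,0,0],50],[[0,0,-0.002],[0,0,0],50]])

```text
clock: 3.95
tcp_pos: [0.5704, 0.0778, 0.0622]
orientation: [3.054, 0.055, 0.005]
contact_force: [0.1, -0.1, -0.2]
grip_width: 0.0427
```

>>> arm_command(increments=[[[0,0,-0.001],[0,0,0],50],[[0,0,-0.001],[0,0,0],50]])

```text
clock: 4.15
tcp_pos: [0.5704, 0.0778, 0.0612]
orientation: [3.054, 0.055, 0.005]
contact_force: [-1.1, 0.9, -0.6]
grip_width: 0.0428
```

>>> arm_command(increments=[[[0,0,-0.001],[0,0,0],50],[[0,0,-0.001],[0,0,0],50]])

```text
clock: 4.35
tcp_pos: [0.5706, 0.0778, 0.0608]
orientation: [3.054, 0.055, 0.006]
contact_force: [-1.4, -0.2, 4.2]
grip_width: 0.0428
```

Contact came at TCP z = 0.061. I'll raise 2.5 mm and move up to the slate, then push slowly.

>>> arm_command(increments=[[[0,0,0.0025],[0,0,0],50],[[0.0003,-0.008,0.0025],[0,0,0],50],[[0.0006,-0.016,0.0025],[0,0,0],50],[[0.0009,-0.022,0.0025],[0,0,0],50],[[0.001,-0.026,0.0025],[0,0,0],50],[[0.001,-0.029,0.0025],[0,0,0],50],[[0.0011,-0.031,0.0025],[0,0,0],50],[[0.0012,-0.033,0.0025],[0,0,0],50],[[0.0013,-0.035,0.0025],[0,0,0],50],[[0.0014,-0.038,0.0025],[0,0,0],50]])

```text
clock: 5.35
tcp_pos: [0.5719, 0.0403, 0.0628]
orientation: [3.055, 0.056, 0.006]
contact_force: [1.4, 2.2, -1.6]
grip_width: 0.0427
```

>>> arm_command(increments=[[[0.0001,-0.003,0],[0,0,0],50],[[0.0002,-0.006,0],[0,0,0],50],[[0.0003,-0.009,0],[0,0,0],50],[[0.0005,-0.013,0],[0,0,0],50],[[0.0006,-0.017,0],[0,0,0],50],[[0.0008,-0.021,0],[0,0,0],50],[[0.0009,-0.024,0],[0,0,0],50],[[0.001,-0.027,0],[0,0,0],50],[[0.0011,-0.029,0],[0,0,0],50],[[0.0011,-0.03,0],[0,0,0],50]])

```text
clock: 6.35
tcp_pos: [0.573, 0.0095, 0.0628]
orientation: [3.054, 0.054, 0.005]
contact_force: [-0.3, 2.7, -0.8]
grip_width: 0.0429
```

Run:
```python
from h import *
im=r.grab_frame("top");cv2.imwrite("pics/top1.png",im)
cv2.imwrite("pics/w2.png",np.hstack([r.grab_frame("wrist")[:,80:480],im[100:380,200:420].repeat(1,0)[:420] if 0 else cv2.resize(im[100:380,200:420],(330,420))]))
o=r.get_obs();print(o["clock"],o["tcp_pos"],o["contact_force"])
```

```text
6.45 [0.57293669 0.00947389 0.06278548] [ 0.10704617  1.63746367 -0.60640437]
```

View pics/w2.png

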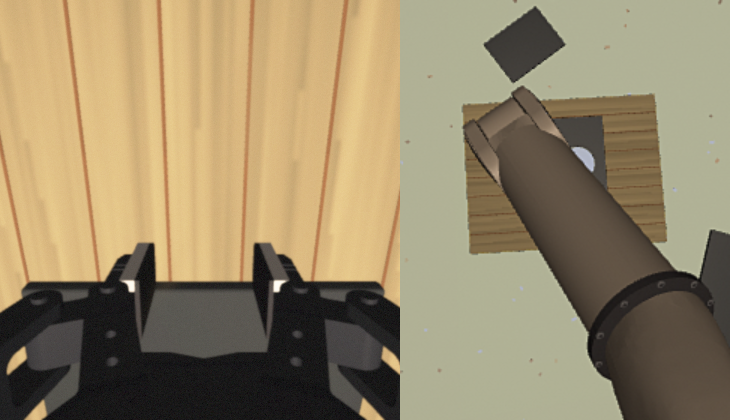

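The wrist view shows both fingertips against the slate's trailing side (row 285, level), with bare wood behind it. In the top view the lead side has moved about 36 mm with the cup at crop (583,160), so the slate now sits square against the jaws. I'll go on pushing.

>>> arm_command(increments=[[[0.0001,-0.003,0],[0,0,0],50],[[0.0003,-0.007,0],[0,0,0],50],[[0.0005,-0.013,0],[0,0,0],50],[[0.0007,-0.019,0],[0,0,0],50],[[0.0009,-0.025,0],[0,0,0],50],[[0.0011,-0.031,0],[0,0,0],50],[[0.0014,-0.037,0],[0,0,0],50],[[0.0016,-0.043,0],[0,0,0],50],[[0.0018,-0.047,0],[0,0,0],50],[[0.0019,-0.05,0],[0,0,0],50]])

```text
clock: 7.45
tcp_pos: [0.5749, -0.0407, 0.0628]
orientation: [3.054, 0.054, 0.005]
contact_force: [-0.3, 2.7, -1.3]
grip_width: 0.0429
```

>>> arm_command(increments=[[[0.0001,-0.003,0],[0,0,0],50],[[0.0003,-0.007,0],[0,0,0],50],[[0.0005,-0.013,0],[0,0,0],50],[[0.0007,-0.019,0],[0,0,0],50],[[0.0009,-0.025,0],[0,0,0],50],[[0.0011,-0.031,0],[0,0,0],50],[[0.0014,-0.037,0],[0,0,0],50],[[0.0016,-0.043,0],[0,0,0],50],[[0.0018,-0.047,0],[0,0,0],50],[[0.0019,-0.05,0],[0,0,0],50]])

```text
clock: 8.45
tcp_pos: [0.5767, -0.0907, 0.0628]
orientation: [3.054, 0.054, 0.005]
contact_force: [0.1, 2.7, 0.6]
grip_width: 0.0423
```

Run:
```python
from h import *
im=r.grab_frame("top");cv2.imwrite("pics/top2.png",im)
cv2.imwrite("pics/c2.png",cv2.resize(im[130:300,220:420],None,fx=3.5,fy=3.5,interpolation=cv2.INTER_CUBIC))
o=r.get_obs();print(o["clock"],o["tcp_pos"],o["contact_force"])
```

```text
8.5 [ 0.57674476 -0.09121224  0.06279724] [-0.68751614  2.54998916 -0.58151807]
```

View pics/c2.png

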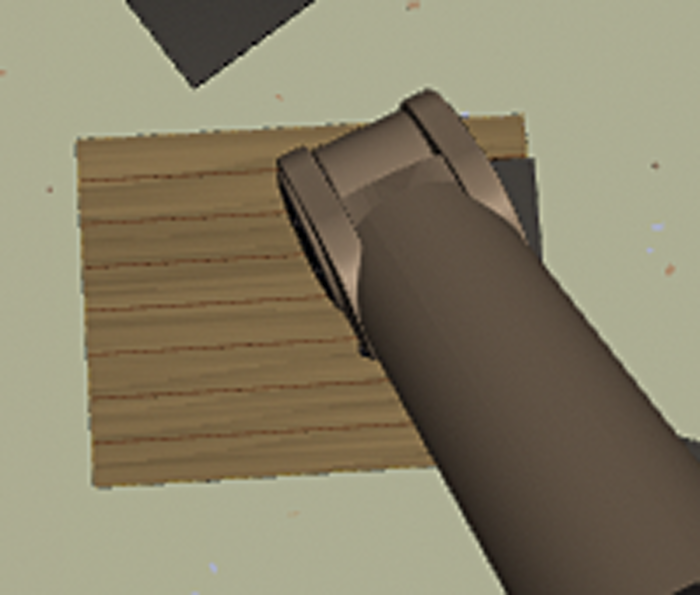

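Run:
```python
from h import *
cam=r.camera_model("top");e=np.array([.99931,.03717]);o=np.array([e[1],-e[0]]);E=np.array([.5663,-.2223])
for f in("top2",):
    V=cv2.cvtColor(cv2.imread(f"pics/{f}.png"),cv2.COLOR_BGR2GRAY).astype(float)
    pts=[]
    for v in range(179,201,2):
        row=V[v,366:385];lo,hi=row[:5].min(),row[-5:].mean();k=np.where(row<(lo+hi)/2)[0].max()
        t=(lo+hi)/2;pts.append((366+k+(t-row[k])/(row[k+1]-row[k]),v))
    P=ray(cam,pts,.053)-E;print(np.c_[P@o,P@e].round(4))
    l=np.polyfit(P@e,P@o,1);print("slope",l[0])
```

```text
[[0.0025 0.083 ]
 [0.0023 0.0777]
 [0.0025 0.0723]
 [0.0034 0.0669]
 [0.0026 0.0617]
 [0.0026 0.0564]
 [0.0023 0.0511]
 [0.0021 0.0458]
 [0.0023 0.0405]
 [0.0033 0.0352]
 [0.0026 0.0299]]
slope -0.0019183002216711636
```

The lead side is at +2.5 mm and square (slope -0.002), so 27.5 mm remain. After that I'll back off along +y, rise and retreat.

>>> arm_command(increments=[[[0.0001,-0.003,0],[0,0,0],50],[[0.0003,-0.007,0],[0,0,0],50],[[0.0004,-0.011,0],[0,0,0],50],[[0.0006,-0.015,0],[0,0,0],50],[[0.0007,-0.019,0],[0,0,0],50],[[0.0008,-0.022,0],[0,0,0],50],[[0.0009,-0.025,0],[0,0,0],50],[[0.001,-0.0265,0],[0,0,0],50],[[0.001,-0.0275,0],[0,0,0],50],[[0.001,-0.0275,0],[0,0,0],50]])

```text
clock: 9.5
tcp_pos: [0.5777, -0.118, 0.0628]
orientation: [3.054, 0.054, 0.005]
contact_force: [0.9, 1.6, -1.1]
grip_width: 0.043
```

>>> arm_command(increments=[[[0,0.003,0],[0,0,0],50],[[0,0.01,0],[0,0,0],50],[[0,0.025,0],[0,0,0],50],[[0,0.045,0],[0,0,0],50],[[0,0.065,0.005],[0,0,0],50],[[0,0.085,0.025],[0,0,0],50],[[0,0.095,0.06],[0,0,0],50],[[0,0.1,0.1],[0,0,0],50],[[0,0.1,0.145],[0,0,0],50],[[0,0.1,0.19],[0,0,0],50]])

```text
clock: 10.5
tcp_pos: [0.5772, -0.0156, 0.2549]
orientation: [3.055, 0.058, 0.005]
contact_force: [1.6, -0.8, -0.1]
grip_width: 0.0427
```

>>> arm_command(increments=[[[-0.02,0.02,0.02],[0,0,0],50],[[-0.05,0.03,0.04],[0,0,0],50],[[-0.08,0.04,0.06],[0,0,0],50],[[-0.1,0.05,0.08],[0,0,0],50],[[-0.1,0.09,0.08],[0,0,0],50],[[-0.1,0.13,0.08],[0,0,0],50],[[-0.1,0.13,0.08],[0,0,0],50]])

```text
clock: 11.2
tcp_pos: [0.4763, 0.1196, 0.3339]
orientation: [3.057, 0.07, 0.009]
contact_force: [0.6, -0.3, -0.1]
grip_width: 0.0428
```

Run:
```python
from h import *
im=r.grab_frame("top");cv2.imwrite("pics/top3.png",im)
o=r.get_obs();print(o["clock"],o["tcp_pos"],o["contact_force"])
s,b=measure(im,r.camera_model("top"),sseed=(360,190));print(s)
e=np.array([.99931,.03717]);O=np.array([e[1],-e[0]]);E=np.array([.5663,-.2223])
print("lead x",(s[0]-E)@O+.06,"y",(s[0]-E)@e)
```

```text
11.25 [0.47671669 0.11643362 0.33344411] [ 0.8309373  -0.93238456  0.30686646]
(array([ 0.57985254, -0.19143481]), array([159.83108521, 118.93537903]), 2.001659393310547)
lead x 0.029659859308105458 y 0.0146904467573242
```

View pics/top3.png

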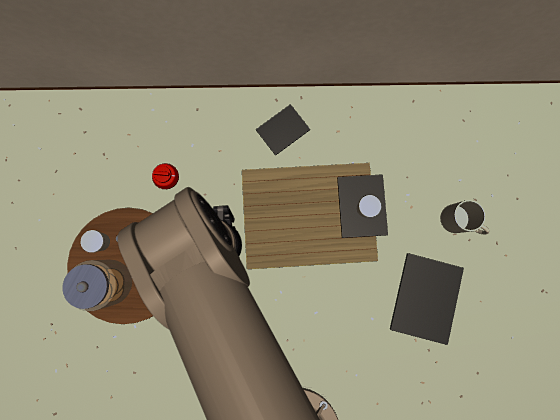

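The slate's lead side is at (386,205), past the block edge, with the cup upright at (370,206). The mug, timer and other bystanders are unmoved, and the hand is clear above.

```bash
python3 -c "
from bench import r
print(abs(r.get_obs()['qvel']).max(), r.hand_in())"
```

```text
the job is handed in; nothing more can be done
0.061771064230024875 None
```

I pushed the slate along the block with both fingertips on its trailing long side, backed off, lifted clear and handed in at about 11 s; the hand-in gave no verdict.

- **Slate:** The last top view put the leading side 29.7 mm past the edge, square to within about 0.002 rad, and 15 mm off the block's centre line.
- **Cup and bystanders:** By eye in the same picture, the cup is upright near the middle of the slate. The mug, timer, jar and spare cup look unmoved. The spoon cup was hidden behind the arm, so I could not check it, but the hand never came near it except well above.
- **Forces and motion:** The contact force while pushing stayed under about 3 N. The arm was still settling at hand-in, at about 0.06 rad/s in free air, with the tool at z = 0.33 m and clear of everything.

No check failed or disagreed with another.

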